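Clip the coin box shut

ROBOT

A 6-joint arm with a two-finger parallel gripper is mounted at the origin on the work surface. World frame = base frame: x ahead of the robot, y to its left, z up, the work surface at z = 0. Lengths are in m, angles in rad, forces in N, time in s.
With the tool pointing down it reaches from about 0.35 to 0.8 m from the base axis. Payload 7.3 kg.
Tool frame: the origin (TCP) lies at the very end of the fingers, on their centre line; the grasp point (between the pads) lies 19 mm behind it (pinch_z is the distance from the TCP to the grasp point, in m); z points along the fingers, y is the line along which they close (so a half turn about z gives the same grasp; the last joint's range is limited). The gripper opens to 85 mm and grips with 20 to 120 N. Pads are 22 mm wide; open, the fingers measure 114 mm over their backs; the gripper's body (76 mm by 85 mm) begins 54 mm behind the grasp point. The pads swing forward as they close: fully open they stand 13 mm farther back than shut.
Start: joints at [1.107, 0.342, 1.524, -0, 1.275, -0.146], TCP at [0.164, 0.499, 0.231] pointing down, gripper open.
Joint ranges: [-2.53, 2.53], [-0.77, 2.02], [0.04, 2.7], [-1, 4.14], [0.28, 2.66], [-3.11, 3.11]. Speed limits (rad/s): [2.57, 2.57, 3.14, 3.14, 3.14, 3.14].

INTERFACE

Orientations are given as a unit quaternion [x, y, z, w].
In Python, from workcell import * gives the robot as it stands. The module is installed in compiled form; this text tells all that it offers.
- The arm moves only by the tool move_arm, never from a script. Its argument "plan" is a list of rows, each an object with "rot": the turn, a rotation vector about the world's x, y, z in rad, a list of three; "slide": the shift along the world's x, y, z in mm, a list of three; "hand": the gripper command: -1 is shut, 1 is fully open, values between are in proportion. A call has 1 to 12 rows; each row is the pose to reach, as a shift and turn from the pose commanded when the call began; what a row does not reach only later rows make up. A row lasts 1/10 s, in which the tool goes at most 50 mm and 8.59 degrees, less where a joint would pass 70% of its speed; a pose out of reach is approached as far as the arm can. A call with a gripper value outside its range is refused whole. The fingers move at their own pace and stop on an object; "newtons" is the grip in N (left out, the last holds). Time passes only in rows, so rows that repeat a pose let the fingers close. It gives the time, the measured TCP pose, the force, the opening and the grip force at its end, in the units of the state.
- state(): the state, without advancing time (a new reading comes with each control period).
- read_camera(name): name is "scene" or "top" or "wrist"; returns the picture (480x640x3 uint8, red, green, blue); there is no depth.
- calibration(name): a dict with "vertical_fov" (degrees; the focal length in pixels is half the picture's height over the tangent of half this angle, whatever the lens; pixels are square), "cx", "cy" (the principal point, pixels), "R" (3x3) and "t" (3): a world point X has camera coordinates R X + t; the wrist camera has in their place "mount" (4x4, takes a point from camera to tool coordinates, whose origin is the TCP and whose axes are the flange's). Camera axes: x right, y down, z forward; pixel columns grow to the right and rows downward; lengths in m; the calibration is good to about 2 mm. A picture is of the moment at which its call begins: read the wrist's pose just before it. calibration takes no time and is no camera call.
- close_job(): hands the job in; it is judged then, once.
The state is a dict: "time_s": time; "joint_pos": joint angles; "dq": joint speeds; "effort": joint torques, N m; "position": TCP position; "ee_rot": TCP orientation; "contact_force": force on the tool from outside, world axes, zero at the start; "moment": the same for the moment, N m; "opening": opening from 0.0 (shut) to 1.0 (fully open); "grasp_force": force on a finger pad.
Only numpy, scipy, OpenCV 4.12 (cv2) and the standard library are available. Lean on these libraries where they do the work, as an engineer would, in place of code of your own. Each camera call takes 0.05 s, during which the arm holds its last target. There are 200 camera calls.

TASK

Swing the lid of the clear coin box fully shut so that the pin comes up through its hasp plate, then pick up the steel spring clip and push it sideways into the groove of the pin until it snaps fully home, and let go of it. The pin is adjustable, so feel for how high and how far out it stands. Press and push gently: do not force the clip on with more than about 3 kg of push, and leave the bowl, the torch and the jar where they stand.

Things in the scene. Friction and masses are not known exactly. Their poses are not given: they have to be found in the camera images.
- coinbox: Clear acrylic box, 100 (x) x 130 (y) x 60 (z) mm, fixed on the top of a wooden crate (360 x 620 mm, 180 mm above the work surface). Origin: centre of its underside; z up, -x is its front, towards the robot. Lid hinged on its far (+x) rim. On its front is a wooden ledge 60 mm high, 50 mm wide, reaching to x = -94 mm, from which the steel pin rises.
- pin_mid (a point): Point on the box (x -70, y 0, z +66 mm, axes as the box): where the pin's axis meets the floor of its groove if the pin stood at mid slot and fully down. The upright pin is adjustable and clamped firmly: its axis stands up to 4 mm in front of or behind this point (slot along x), and its groove 0 to 12 mm higher. These offsets are not measured and must be felt.
- pin_head (a point): Point on the box, 19 mm above pin_mid: the top of the pin if fully down (really 0 to 12 mm higher). The pin from the top: flat head 24 mm diameter, 10 mm high; groove 14 mm diameter, 9 mm high, its floor 19 mm below the pin's top; below that 24 mm diameter. The shut lid's hasp plate tops out 0.5 mm below pin_mid. The space in front (-x) of the pin is free.
- lid (a joint): Lid angle in rad: 0 = fully shut, grows as it opens (starts between 0.5 and 0.9). A stiff hinge keeps it where it is left; some 2 to 4 N down on it swings it shut.
- lid_hinge (a point): Middle of the lid's hinge line (along the box's y), 60.5 mm above the box's underside; axes turn with the lid. The lid is a clear panel running 100 mm from here along its -x, 130 mm wide, outer face 5 mm (+z) above this point. A steel hasp plate, 50 mm wide, with a slot 36 x 28 mm for the pin, continues it to 144 mm from the hinge.
- clip: Dark steel spring clip lying flat on the crate top, 5 mm thick, an open C 40 mm wide (y), mouth to its +x. Origin: centre of the seat, in the plane of the underside, where the pin's axis lies once home; z up. Jaw tips are round, 10 mm diameter, centres 7.6 mm in front of the origin, throat 10.4 mm. The bridge's front is 7.3 mm behind the origin. Mass 60 to 100 g.
- clip_tab (a point): Centre of the foot of the clip's grip tab (30 mm behind the clip's origin, plane of the underside, axes as the clip): upright block 20 mm long (x), 10 mm thick (y), top 30 mm above this point; take it across its thickness. Pushing the clip on along its +x: see the jaws.
- jaw_left (a joint): Opening of the clip's +y jaw in rad against its spring: 0 = closed (at rest or snapped home), about 0.08 when passing the groove's full width. The tips meet the pin with the clip's origin 14 mm short of the pin's axis; pushing on takes about 10 to 18 N, easing after half way as the jaws snap shut behind the pin, then the bridge stops hard against it.
- jaw_right (a joint): The same for the clip's -y jaw.
- bowl: White ceramic bowl of coins, 112 mm diameter, 42 mm high, on the crate top. Bystander. Origin: centre of its underside.
- torch: Yellow torch standing on its 42 mm head, 108 mm tall, on the crate top. Bystander. Origin: centre of its underside.
- jar: Small amber jar, 44 mm diameter, 55 mm high, on the crate top. Bystander. Origin: centre of its underside.
Mind the look-alikes: they are no part of the job. Leave any pink or purple look-alike of the clip alone.

How it is judged:
By the outcome, as a careful person would: the job done as asked, in the order asked, and still so for the second after the job is handed in, with the robot touching nothing.
It also fails if it takes over 72 s, if anything falls off the work surface, if the arm or the gripper's body presses on something with over 40 N, if the wrist force passes 120 N, or if a joint passes its speed limit or range.

## Working session

There is one attempt and no reset: what is moved stays moved. The work goes in short steps, Python scripts to look and compute and a tool call to move; the robot and the scene stay as the last step left them, time stands still between calls to the robot, and variables do not carry over. Pictures are saved under pics/ and viewed, at most 10 in all, crops included, and the job is handed in when it is done.

Besides the shell and the picture viewer there is one more tool, called after "Emit:" in YAML: its name, and indented under it one key for each argument. move_arm: Moves the arm, as the interface text tells. Its arguments: {"type":"object","properties":{"plan":{"type":"array"},"newtons":{"type":"number"}},"required":["plan"]}

```bash
mkdir -p pics; python3 - <<'E'
from workcell import *
import cv2,numpy as np
s=state();print({k:np.round(v,3) for k,v in s.items()})
for n in("scene","top"):
    im=read_camera(n);cv2.imwrite(f"pics/{n}0.png",im[:,:,::-1])
for n in("scene","top","wrist"):print(n,calibration(n))
E
```

```text
{'time_s': np.float64(0.0), 'joint_pos': array([ 1.107,  0.343,  1.525,  0.   ,  1.275, -0.146]), 'dq': array([ 0.   ,  0.001, -0.001,  0.001,  0.001, -0.   ]), 'effort': array([ 1.0000e-03, -4.3369e+01, -2.4600e+01, -0.0000e+00,  8.0000e-03,
       -0.0000e+00]), 'position': array([0.164, 0.498, 0.231]), 'ee_rot': array([ 0.158,  0.987, -0.001, -0.   ]), 'contact_force': array([-0.554,  0.718,  0.605]), 'moment': array([ 0.033, -0.062,  0.013]), 'grasp_force': np.float64(0.0), 'opening': np.float64(1.003)}
scene {'vertical_fov': 48.13586312441394, 'cx': 317.4969041038893, 'cy': 244.86349052167782, 'R': array([[-0.31692413,  0.9482788 ,  0.01806668],
       [ 0.73027284,  0.25613052, -0.63332356],
       [-0.60519474, -0.18752191, -0.7736762 ]]), 't': array([ 0.2642786 , -0.3450655 ,  1.52923931])}
top {'vertical_fov': 50.28085639022917, 'cx': 319.15813469446283, 'cy': 236.50269640554538, 'R': array([[ 0.02617118, -0.99963221,  0.00710796],
       [-0.99019765, -0.02689874, -0.13705863],
       [ 0.13719941, -0.0034513 , -0.99053743]]), 't': array([-0.106716  ,  0.63755221,  1.03072034])}
wrist {'vertical_fov': 59.63040797173102, 'cx': 320.44002893685, 'cy': 246.40526645074812, 'mount': array([[-8.49784398e-04, -9.45053571e-01, -3.26914400e-01,
         8.36319970e-02],
       [ 9.99999209e-01, -5.00014990e-04, -1.15394970e-03,
        -2.90700809e-04],
       [ 9.27082184e-04, -3.26915123e-01,  9.45053249e-01,
        -1.43062405e-01],
       [ 0.00000000e+00,  0.00000000e+00,  0.00000000e+00,
         1.00000000e+00]])}
```

View pics/scene0.png

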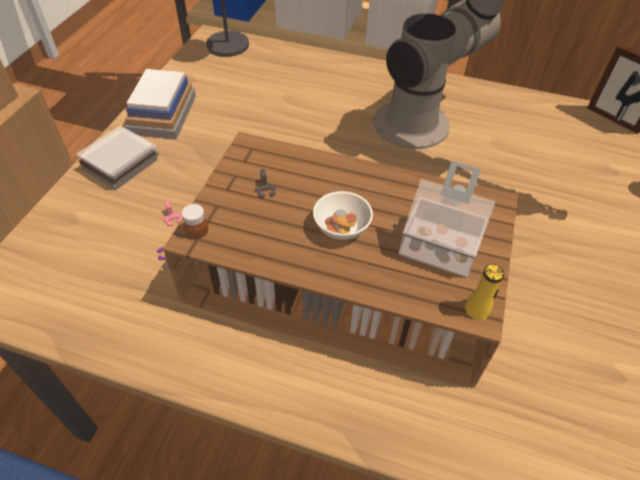

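View pics/top0.png

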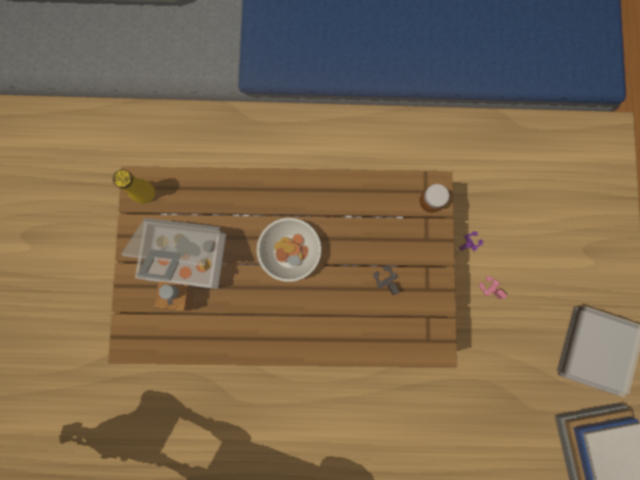

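The scene holds three clip shapes: dark at top (387,279) / scene (265,185), pink at top (490,288), and purple at top (472,241). The dark one on the crate is the one I want. The box is at top (180,255) with its pin at (166,292), the bowl at (289,250), the torch at (135,187) and the jar at (436,197).

```bash
cat > h.py <<'E'
import numpy as np,cv2
from workcell import *
from scipy.spatial.transform import Rotation as Ro
def cam(n,s=None):
    c=calibration(n);f=240/np.tan(np.radians(c["vertical_fov"])/2)
    if "R" in c: R=np.array(c["R"]);t=np.array(c["t"])
    else:
        M=np.array(c["mount"]);Rt=Ro.from_quat(s["ee_rot"]).as_matrix()
        Rc=Rt@M[:3,:3];C=Rt@M[:3,3]+np.array(s["position"]);R=Rc.T;t=-R@C
    return f,c["cx"],c["cy"],R,t
def onz(c,u,v,z):
    f,cx,cy,R,t=c;C=-R.T@t;d=R.T@np.array([(u-cx)/f,(v-cy)/f,1]);return C+d*(z-C[2])/d[2]
def px(c,X):
    f,cx,cy,R,t=c;p=R@np.array(X)+t;return np.round([cx+f*p[0]/p[2],cy+f*p[1]/p[2]],1)
def tri(c1,p1,c2,p2):
    A=[];b=[]
    for (f,cx,cy,R,t),(u,v) in((c1,p1),(c2,p2)):
        for r,q in((0,(u-cx)/f),(1,(v-cy)/f)):
            A.append(R[r]-q*R[2]);b.append(q*t[2]-t[r])
    return np.linalg.lstsq(np.array(A),np.array(b),rcond=None)[0]
E
python3 - <<'E'
from h import *
t=cv2.imread("pics/top0.png");s=cv2.imread("pics/scene0.png")
z=lambda im,x,y:cv2.resize(im[y:y+75,x:x+100],(400,300),interpolation=cv2.INTER_CUBIC)
cv2.imwrite("pics/crop.png",np.vstack([np.hstack([z(t,345,240),z(t,120,225) ]),np.hstack([z(s,220,150),z(s,400,155)])]))
T=cam("top");S=cam("scene")
for n,c,u,v,h in[("clip",T,387,279,.182),("clipS",S,265,188,.182),("pin",T,166,292,.27),("pinS",S,459,189,.27),("bowl",T,289,250,.222),("torch",T,123,179,.288),("jar",T,436,196,.235),("crate",T,113,363,.18),("crate",T,457,366,.18),("crate",T,453,170,.18),("pink",T,490,288,0)]:print(n,onz(c,u,v,h).round(3))
hsv=cv2.cvtColor(t,cv2.COLOR_BGR2HSV)
m=np.zeros_like(hsv[:,:,0]);m[255:305,365:410]=((hsv[255:305,365:410,1]<90)&(hsv[255:305,365:410,2]<110))
ys,xs=np.nonzero(m);print(len(xs),xs.mean(),ys.mean(),xs.min(),xs.max(),ys.min(),ys.max())
E
```

```text
clip [ 0.547 -0.214  0.182]
clipS [ 0.546 -0.213  0.182]
pin [0.511 0.158 0.27 ]
pinS [0.511 0.159 0.27 ]
bowl [ 0.59  -0.037  0.222]
torch [0.693 0.236 0.288]
jar [ 0.691 -0.291  0.235]
crate [0.386 0.269 0.18 ]
crate [ 0.396 -0.34   0.18 ]
crate [ 0.754 -0.336  0.18 ]
pink [ 0.544 -0.462  0.   ]
301 387.1727574750831 279.5348837209302 371 398 265 293
```

View pics/crop.png

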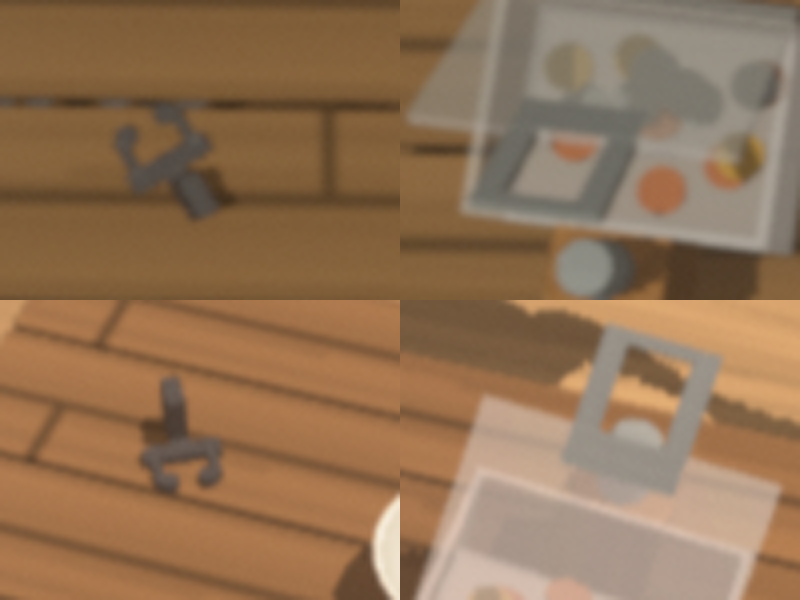

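The crop confirms the dark steel C clip with an upright tab on the crate, its mouth pointing away to the upper left. Its jaw tips are at about top (376.5,275) and (387,268). The lid stands open, with the hasp above the pin.

```bash
python3 - <<'E'
from h import *
T=cam("top");S=cam("scene")
a=onz(T,136.2,277.5,.24);b=onz(T,212,287.5,.24);print("front rim",a,b,np.linalg.norm(a-b))
d=(a-b)/np.linalg.norm(a-b);print("yaw",np.degrees(np.arctan2(-d[0],d[1])),"mid",(a+b)/2)
for p,q in(((138.75,276),(451.25,161.25)),((171,278.5),(480,168.75))):print("hasp",tri(T,p,S,q),tri(T,p,S,(480,168.75) if q[0]<460 else (451.25,161.25)))
l=onz(T,376.5,275,.1825);r=onz(T,387,267.7,.1825);print("tips",l,r,np.linalg.norm(l-r),"yaw",np.degrees(np.arctan2(-(l-r)[0],(l-r)[1])))
print("tabtop",onz(T,345+205/4,240+207/4,.21))
E
```

```text
front rim [0.53462457 0.21873052 0.24      ] [0.52117634 0.08974141 0.24      ] 0.12968825465718514
yaw -5.952074226614043 mid [0.52790045 0.15423597 0.24      ]
hasp [0.53573349 0.15228055 0.36008455] [0.53169856 0.18023477 0.34387217]
hasp [0.52716061 0.15883553 0.33249563] [0.52930051 0.13147821 0.34408628]
tips [ 0.55345804 -0.19489666  0.1825    ] [ 0.56720893 -0.21382637  0.1825    ] 0.023397031481099336 yaw 35.995348578867976
tabtop [ 0.52327603 -0.22657137  0.21      ]
```

Emit:
move_arm:
  plan:
    - {"rot": [0, 0, 0], "slide": [0, 0, 50], "hand": -1}
    - {"rot": [0, 0, 0], "slide": [0, 0, 100], "hand": -1}
    - {"rot": [0, 0, 0.213], "slide": [399, -347, 149], "hand": -1}
    - {"rot": [0, 0, 0.213], "slide": [399, -347, 149], "hand": -1}
    - {"rot": [0, 0, 0.213], "slide": [399, -347, 149], "hand": -1}
    - {"rot": [0, 0, 0.213], "slide": [399, -347, 149], "hand": -1}
    - {"rot": [0, 0, 0.213], "slide": [399, -347, 149], "hand": -1}
    - {"rot": [0, 0, 0.213], "slide": [399, -347, 149], "hand": -1}
    - {"rot": [0, 0, 0.213], "slide": [399, -347, 149], "hand": -1}
    - {"rot": [0, 0, 0.213], "slide": [399, -347, 149], "hand": -1}
    - {"rot": [0, 0, 0.213], "slide": [399, -347, 149], "hand": -1}
    - {"rot": [0, 0, 0.213], "slide": [399, -347, 149], "hand": -1}
  newtons: 20

```text
time_s: 1.3
position: [0.537, 0.1737, 0.3769]
ee_rot: [0.052, 0.999, 0.0, -0.0]
contact_force: [-0.0, 1.1, -0.0]
opening: 0.003
grasp_force: 0.0
```

Emit:
move_arm:
  plan:
    - {"rot": [0, 0, 0], "slide": [0, 0, 0], "hand": -1}
    - {"rot": [0, 0, 0], "slide": [0, 0, 0], "hand": -1}

```text
time_s: 1.5
position: [0.5364, 0.1744, 0.3759]
ee_rot: [0.054, 0.999, -0.0, -0.001]
contact_force: [-0.2, 0.1, -0.4]
opening: -0.004
grasp_force: 0.0
```

```bash
python3 - <<'E'
from h import *
s=state();W=cam("wrist",s);im=read_camera("wrist");cv2.imwrite("pics/w1.png",im[:,:,::-1]);print(s["position"],s["ee_rot"],s["contact_force"])
for n,X in(("pin",(.509,.157,.275)),("hasp tip",(.530,.156,.344)),("tcp",s["position"])):print(n,px(W,X))
E
```

```text
[0.53638327 0.17440963 0.37591394] [ 5.35652022e-02  9.98563822e-01 -4.88420001e-05 -1.02938763e-03] [-0.23875635  0.11126037 -0.36370274]
pin [287.7 205.5]
hasp tip [280.3 285.5]
tcp [322.1 329.8]
```

View pics/w1.png

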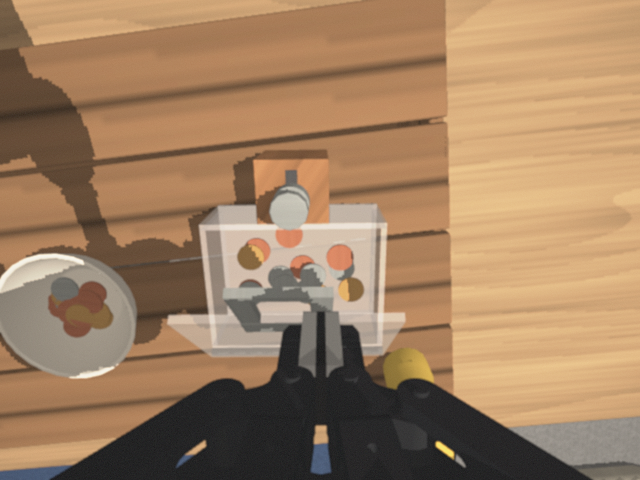

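The wrist view shows the pin head at (290,207), close to the predicted (288,206). The hasp edge is at row 292, and the bowl is clear to the left. Next I press the lid.

Emit:
move_arm:
  plan:
    - {"rot": [0, 0, 0], "slide": [27, -23, -10], "hand": -1}
    - {"rot": [0, 0, 0], "slide": [27, -23, -40], "hand": -1}
    - {"rot": [0, 0, 0], "slide": [27, -23, -50], "hand": -1}
    - {"rot": [0, 0, 0], "slide": [27, -23, -60], "hand": -1}
    - {"rot": [0, 0, 0], "slide": [27, -23, -70], "hand": -1}
    - {"rot": [0, 0, 0], "slide": [27, -23, -80], "hand": -1}
    - {"rot": [0, 0, 0], "slide": [27, -23, -90], "hand": -1}
    - {"rot": [0, 0, 0], "slide": [27, -23, -100], "hand": -1}
    - {"rot": [0, 0, 0], "slide": [27, -23, -108], "hand": -1}
    - {"rot": [0, 0, 0], "slide": [27, -23, -116], "hand": -1}
    - {"rot": [0, 0, 0], "slide": [27, -23, -123], "hand": -1}
    - {"rot": [0, 0, 0], "slide": [27, -23, -123], "hand": -1}

```text
time_s: 2.75
position: [0.5625, 0.1523, 0.2526]
ee_rot: [0.052, 0.999, -0.0, -0.001]
contact_force: [-0.8, 0.2, 0.1]
opening: 0.002
grasp_force: 0.0
```

Emit:
move_arm:
  plan:
    - {"rot": [0, 0, 0], "slide": [0, 0, -3], "hand": -1}
    - {"rot": [0, 0, 0], "slide": [0, 0, -6], "hand": -1}
    - {"rot": [0, 0, 0], "slide": [0, 0, -8], "hand": -1}
    - {"rot": [0, 0, 0], "slide": [0, 0, -9], "hand": -1}
    - {"rot": [0, 0, 0], "slide": [0, 0, -9], "hand": -1}

```text
time_s: 3.25
position: [0.5628, 0.1524, 0.2455]
ee_rot: [0.052, 0.999, 0.0, 0.0]
contact_force: [-1.7, -0.6, 5.1]
opening: -0.002
grasp_force: 2.0
```

```bash
python3 - <<'E'
from h import *
s=state();W=cam("wrist",s);im=read_camera("wrist");i2=read_camera("scene")
o=np.hstack([im[100:460,150:470],cv2.resize(i2[150:300,380:540],(384,360))]);cv2.imwrite("pics/w2.png",o[:,:,::-1])
for n,X in(("pin",(.509,.157,.275)),("tcp",s["position"])):print(n,px(W,X))
E
```

```text
pin [318.7 214.1]
tcp [322.1 329.8]
```

View pics/w2.png

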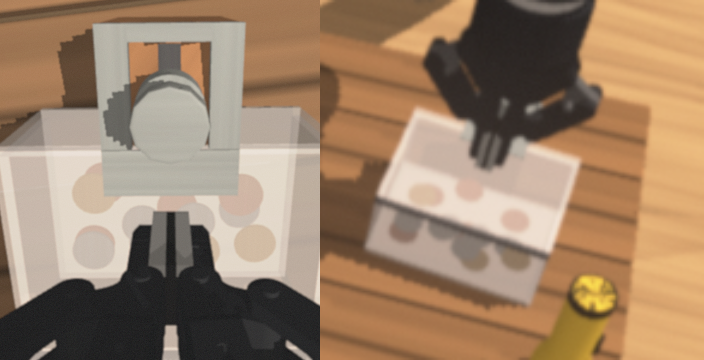

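The wrist crop shows the hasp plate lying flat with the pin head through its slot, at about (320,218) in the full picture. TCP z is 0.2455 under 5 N, which is exactly the shut height. Next I feel for the top of the pin.

Emit:
move_arm:
  plan:
    - {"rot": [0, 0, 0], "slide": [0, 0, 50], "hand": -1}
    - {"rot": [0, 0, 0], "slide": [-27, 3, 50], "hand": -1}
    - {"rot": [0, 0, 0], "slide": [-54, 5, 50], "hand": -1}
    - {"rot": [0, 0, 0], "slide": [-54, 5, 44], "hand": -1}
    - {"rot": [0, 0, 0], "slide": [-54, 5, 38], "hand": -1}
    - {"rot": [0, 0, 0], "slide": [-54, 5, 34], "hand": -1}
    - {"rot": [0, 0, 0], "slide": [-54, 5, 31], "hand": -1}
    - {"rot": [0, 0, 0], "slide": [-54, 5, 28], "hand": -1}
    - {"rot": [0, 0, 0], "slide": [-54, 5, 28], "hand": -1}

```text
time_s: 4.25
position: [0.5093, 0.1573, 0.2727]
ee_rot: [0.053, 0.999, 0.0, -0.0]
contact_force: [-0.8, -0.1, -0.2]
opening: 0.002
grasp_force: 0.0
```

Emit:
move_arm:
  plan:
    - {"rot": [0, 0, 0], "slide": [0, 0, -2], "hand": -1}
    - {"rot": [0, 0, 0], "slide": [0, 0, -4], "hand": -1}
    - {"rot": [0, 0, 0], "slide": [0, 0, -5], "hand": -1}
    - {"rot": [0, 0, 0], "slide": [0, 0, -5], "hand": -1}

```text
time_s: 4.65
position: [0.5095, 0.1574, 0.2724]
ee_rot: [0.052, 0.999, 0.0, 0.003]
contact_force: [-7.8, -1.1, 25.5]
opening: -0.001
grasp_force: 12.8
```

Contact is at z = 0.2725, so the pin stands about 7.5 mm high and the groove floor is at about 0.2535. Now for the clip.

Emit:
move_arm:
  plan:
    - {"rot": [0, 0, 0], "slide": [0, 0, 40], "hand": -1}
    - {"rot": [0, 0, 0.1], "slide": [0, -40, 60], "hand": 1}
    - {"rot": [0, 0, 0.646], "slide": [16, -381, 60], "hand": 1}
    - {"rot": [0, 0, 0.646], "slide": [16, -381, 60], "hand": 1}
    - {"rot": [0, 0, 0.646], "slide": [16, -381, 60], "hand": 1}
    - {"rot": [0, 0, 0.646], "slide": [16, -381, 60], "hand": 1}
    - {"rot": [0, 0, 0.646], "slide": [16, -381, 60], "hand": 1}
    - {"rot": [0, 0, 0.646], "slide": [16, -381, 60], "hand": 1}
    - {"rot": [0, 0, 0.646], "slide": [16, -381, 60], "hand": 1}
    - {"rot": [0, 0, 0.646], "slide": [16, -381, 60], "hand": 1}
    - {"rot": [0, 0, 0.646], "slide": [16, -381, 60], "hand": 1}
    - {"rot": [0, 0, 0.646], "slide": [16, -381, 40], "hand": 1}

```text
time_s: 5.85
position: [0.5259, -0.2234, 0.31]
ee_rot: [-0.267, 0.964, -0.001, 0.002]
contact_force: [0.4, 0.1, 0.1]
opening: 0.995
grasp_force: 0.0
```

Emit:
move_arm:
  plan:
    - {"rot": [0, 0, 0], "slide": [0, 0, 0], "hand": 1}
    - {"rot": [0, 0, 0], "slide": [0, 0, 0], "hand": 1}

```text
time_s: 6.05
position: [0.525, -0.2221, 0.3083]
ee_rot: [-0.268, 0.963, 0.0, -0.0]
contact_force: [0.4, 0.4, 0.4]
opening: 0.999
grasp_force: 0.0
```

```bash
python3 - <<'E'
from h import *
s=state();W=cam("wrist",s);np.savez("s3.npz",p=s["position"],q=s["ee_rot"]);im=read_camera("wrist")
cv2.imwrite("pics/w3.png",im[:,:,::-1]);print(s["position"],s["joint_pos"])
for n,X in(("tab",(.526,-.224,.21)),("tcp",s["position"])):print(n,px(W,X))
E
```

```text
[ 0.5249966  -0.22207107  0.30826364] [-5.34811798e-01  3.83167331e-01  1.25148754e+00  3.76270251e-04
  1.50768208e+00 -2.64856908e+00]
tab [318.3 247.5]
tcp [322.7 330.9]
```

View pics/w3.png

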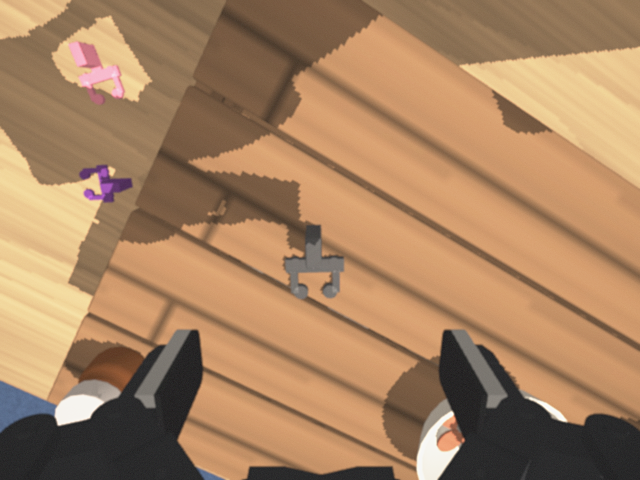

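The close view shows the dark clip upright in the image: tab at about (313,245), bridge at row 265, and tips at (300,291) and (331,291). The pink and purple look-alikes are off at the upper left, off the crate.

```bash
python3 - <<'E'
from h import *
d=np.load("s3.npz");W=cam("wrist",dict(position=d["p"],ee_rot=d["q"]))
im=cv2.imread("pics/w3.png");c=im[215:305,275:355];cv2.imwrite("pics/c3.png",cv2.resize(c,(640,720)[:2] if 0 else (480,540),interpolation=cv2.INTER_NEAREST))
l=onz(W,300,291,.185);r=onz(W,331,291,.185);print(l,r,np.linalg.norm(l-r));v=l-r
print("yaw",np.degrees(np.arctan2(-(l-r)[0],(l-r)[1])))
v=r-l;yaw=np.arctan2(-v[0],v[1]);print(np.degrees(yaw));m=(l+r)/2;o=m-.0076*np.array([np.cos(yaw),np.sin(yaw),0]);t=o-.03*np.array([np.cos(yaw),np.sin(yaw),0]);print("origin",o,"tab",t)
for z in(.18,.21):
  for dx in(-.01,.01):
    print(z,dx,[px(W,(t[0]+dx*np.cos(yaw)-dy*np.sin(yaw),t[1]+dx*np.sin(yaw)+dy*np.cos(yaw),z)) for dy in(-.005,.005)])
E
```

```text
[ 0.56771846 -0.21402746  0.185     ] [ 0.5565483  -0.19548337  0.185     ] 0.02164846034106001
yaw -148.93705497679164
31.06294502320836
origin [ 0.55562322 -0.20867686  0.185     ] tab [ 0.52992519 -0.22415624  0.185     ]
0.18 -0.01 [array([307.9, 223.4]), array([322.7, 223.4])]
0.18 0.01 [array([308.2, 251.4]), array([322.7, 251.4])]
0.21 -0.01 [array([306.5, 237. ]), array([323., 237.])]
0.21 0.01 [array([306.8, 267.7]), array([322.9, 267.7])]
```

View pics/c3.png

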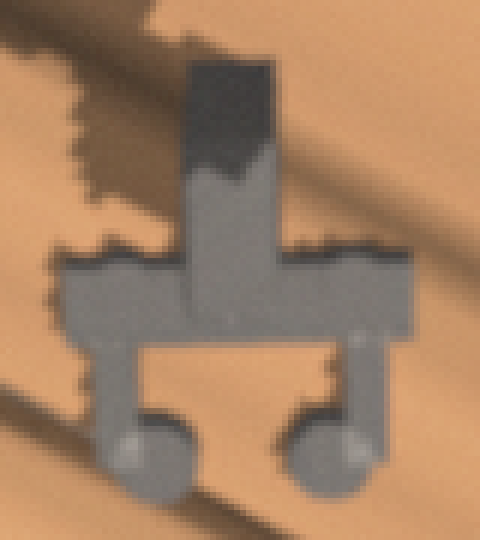

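Emit:
move_arm:
  plan:
    - {"rot": [0, 0, 0], "slide": [5, -2.6, -40], "hand": 1}
    - {"rot": [0, 0, 0], "slide": [5, -2.6, -80], "hand": 1}
    - {"rot": [0, 0, 0], "slide": [5, -2.6, -105], "hand": 1}
    - {"rot": [0, 0, 0], "slide": [5, -2.6, -116], "hand": 1}
    - {"rot": [0, 0, 0], "slide": [5, -2.6, -121], "hand": 1}
    - {"rot": [0, 0, 0], "slide": [5, -2.6, -121], "hand": -1}
    - {"rot": [0, 0, 0], "slide": [5, -2.6, -121], "hand": -1}
    - {"rot": [0, 0, 0], "slide": [5, -2.6, -121], "hand": -1}
    - {"rot": [0, 0, 0], "slide": [5, -2.6, -121], "hand": -1}
    - {"rot": [0, 0, 0], "slide": [5, -2.6, -121], "hand": -1}
    - {"rot": [0, 0, 0], "slide": [5, -2.6, -121], "hand": -1}
    - {"rot": [0, 0, 0], "slide": [5, -2.6, -121], "hand": -1}
  newtons: 60

```text
time_s: 7.3
position: [0.5301, -0.2264, 0.1876]
ee_rot: [-0.267, 0.964, -0.0, 0.0]
contact_force: [-0.4, 0.3, 4.3]
opening: 0.099
grasp_force: 59.5
```

Emit:
move_arm:
  plan:
    - {"rot": [0, 0, 0], "slide": [0, 0, 0], "hand": -1}
    - {"rot": [0, 0, 0], "slide": [0, 0, 0], "hand": -1}
    - {"rot": [0, 0, 0], "slide": [0, 0, 0], "hand": -1}

```text
time_s: 7.6
position: [0.5301, -0.2264, 0.1876]
ee_rot: [-0.267, 0.964, -0.0, 0.0]
contact_force: [-1.2, 1.1, 4.6]
opening: 0.104
grasp_force: 59.5
```

Emit:
move_arm:
  plan:
    - {"rot": [0, 0, 0], "slide": [0, 0, 30], "hand": -1}
    - {"rot": [0, 0, 0], "slide": [0, 0, 75], "hand": -1}
    - {"rot": [0, 0, -0.08], "slide": [-15, 20, 112], "hand": -1}
    - {"rot": [0, 0, -0.16], "slide": [-30, 60, 112], "hand": -1}
    - {"rot": [0, 0, -0.24], "slide": [-45, 105, 112], "hand": -1}
    - {"rot": [0, 0, -0.32], "slide": [-60, 150, 112], "hand": -1}
    - {"rot": [0, 0, -0.4], "slide": [-75, 195, 112], "hand": -1}
    - {"rot": [0, 0, -0.48], "slide": [-84, 240, 112], "hand": -1}
    - {"rot": [0, 0, -0.56], "slide": [-84, 285, 112], "hand": -1}
    - {"rot": [0, 0, -0.647], "slide": [-84, 330, 112], "hand": -1}
    - {"rot": [0, 0, -0.647], "slide": [-84, 370, 112], "hand": -1}
    - {"rot": [0, 0, -0.647], "slide": [-84, 390, 112], "hand": -1}

```text
time_s: 8.8
position: [0.4451, 0.1667, 0.2986]
ee_rot: [0.052, 0.999, 0.0, -0.0]
contact_force: [0.4, -0.1, -1.3]
opening: 0.103
grasp_force: 58.8
```

Emit:
move_arm:
  plan:
    - {"rot": [0, 0, 0], "slide": [0, 0, 0], "hand": -1}
    - {"rot": [0, 0, 0], "slide": [0, 0, 0], "hand": -1}

```text
time_s: 9.0
position: [0.4456, 0.1637, 0.2985]
ee_rot: [0.052, 0.999, -0.0, -0.0]
contact_force: [0.2, -0.3, -0.6]
opening: 0.1
grasp_force: 58.8
```

```bash
python3 - <<'E'
from h import *
s=state();W=cam("wrist",s);np.savez("s4.npz",p=s["position"],q=s["ee_rot"]);im=read_camera("wrist")
cv2.imwrite("pics/w4.png",im[:,:,::-1]);print(s["position"],s["ee_rot"],s["contact_force"])
for n,X in(("pin",(.510,.157,.2725)),("tcp",s["position"])):print(n,px(W,X))
W2=cam("wrist",dict(position=[.5628,.1524,.2455],ee_rot=[.052,.9986,0,0]));print("pin from view2",onz(W2,320,218,.2725))
E
```

```text
[0.4456057  0.16374112 0.29851036] [ 5.22818710e-02  9.98632213e-01 -2.82301161e-04 -4.78610316e-04] [ 0.15891755 -0.33077809 -0.62934834]
pin [321.9 417.6]
tcp [322.1 329.8]
pin from view2 [0.51081584 0.15714333 0.2725    ]
```

View pics/w4.png

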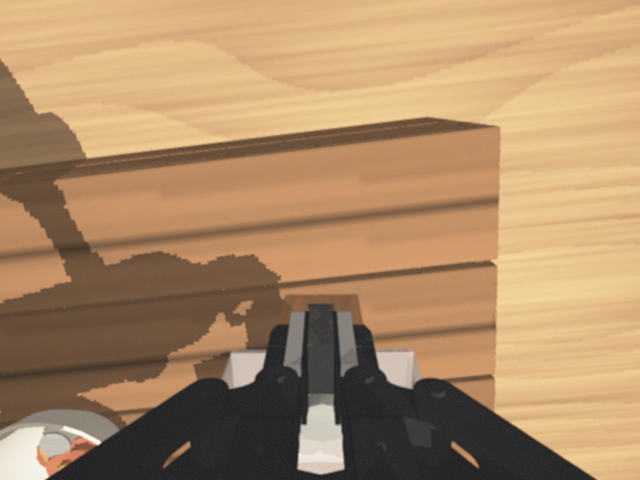

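The tab is gripped at (320,320), and the ledge centre (321.5) lines up with the TCP column (322). I lower to groove height and approach.

Emit:
move_arm:
  plan:
    - {"rot": [0, 0, 0], "slide": [0, 0, -15], "hand": -1}
    - {"rot": [0, 0, 0], "slide": [0, 0, -28], "hand": -1}
    - {"rot": [0, 0, 0], "slide": [0, 0, -35.4], "hand": -1}
    - {"rot": [0, 0, 0], "slide": [6, -0.6, -35.4], "hand": -1}
    - {"rot": [0, 0, 0], "slide": [12, -1.2, -35.4], "hand": -1}
    - {"rot": [0, 0, 0], "slide": [17, -1.8, -35.4], "hand": -1}
    - {"rot": [0, 0, 0], "slide": [17, -1.8, -35.4], "hand": -1}
    - {"rot": [0, 0, 0], "slide": [17, -1.8, -35.4], "hand": -1}

```text
time_s: 9.85
position: [0.4631, 0.162, 0.2638]
ee_rot: [0.053, 0.999, 0.0, 0.0]
contact_force: [0.0, -0.9, -1.3]
opening: 0.102
grasp_force: 58.8
```

Emit:
move_arm:
  plan:
    - {"rot": [0, 0, 0], "slide": [1, -0.1, -0.5], "hand": -1}
    - {"rot": [0, 0, 0], "slide": [2, -0.2, -0.6], "hand": -1}
    - {"rot": [0, 0, 0], "slide": [3, -0.3, -0.6], "hand": -1}
    - {"rot": [0, 0, 0], "slide": [4, -0.4, -0.6], "hand": -1}
    - {"rot": [0, 0, 0], "slide": [5, -0.5, -0.6], "hand": -1}
    - {"rot": [0, 0, 0], "slide": [6, -0.6, -0.6], "hand": -1}
    - {"rot": [0, 0, 0], "slide": [6, -0.6, -0.6], "hand": -1}

```text
time_s: 10.55
position: [0.4682, 0.1617, 0.2627]
ee_rot: [0.053, 0.999, 0.0, -0.001]
contact_force: [-3.6, 2.1, 0.4]
opening: 0.106
grasp_force: 58.9
```

Emit:
move_arm:
  plan:
    - {"rot": [0, 0, 0], "slide": [1, -0.1, 0], "hand": -1}
    - {"rot": [0, 0, 0], "slide": [2, -0.2, 0], "hand": -1}
    - {"rot": [0, 0, 0], "slide": [3, -0.3, 0], "hand": -1}
    - {"rot": [0, 0, 0], "slide": [3, -0.3, 0], "hand": -1}

```text
time_s: 10.95
position: [0.4699, 0.1614, 0.2621]
ee_rot: [0.053, 0.999, -0.0, -0.003]
contact_force: [-8.0, 2.2, -1.3]
opening: 0.101
grasp_force: 58.8
```

Emit:
move_arm:
  plan:
    - {"rot": [0, 0, 0], "slide": [1, 0.2, 0.6], "hand": -1}
    - {"rot": [0, 0, 0], "slide": [2, 0.1, 0.8], "hand": -1}
    - {"rot": [0, 0, 0], "slide": [3, 0, 0.8], "hand": -1}
    - {"rot": [0, 0, 0], "slide": [4, -0.1, 0.8], "hand": -1}
    - {"rot": [0, 0, 0], "slide": [4, -0.1, 0.8], "hand": -1}

```text
time_s: 11.45
position: [0.4747, 0.161, 0.2631]
ee_rot: [0.053, 0.999, -0.0, -0.002]
contact_force: [-4.3, 1.1, -1.7]
opening: 0.102
grasp_force: 58.8
```

Emit:
move_arm:
  plan:
    - {"rot": [0, 0, 0], "slide": [1, -0.1, 0], "hand": -1}
    - {"rot": [0, 0, 0], "slide": [2, -0.2, 0], "hand": -1}
    - {"rot": [0, 0, 0], "slide": [3, -0.3, 0], "hand": -1}
    - {"rot": [0, 0, 0], "slide": [4, -0.4, 0], "hand": -1}
    - {"rot": [0, 0, 0], "slide": [5, -0.5, 0], "hand": -1}
    - {"rot": [0, 0, 0], "slide": [5, -0.5, 0], "hand": -1}

```text
time_s: 12.05
position: [0.4814, 0.1603, 0.2639]
ee_rot: [0.053, 0.999, 0.0, 0.0]
contact_force: [-0.2, -0.2, -0.6]
opening: 0.105
grasp_force: 58.8
```

Force has eased to zero, so the jaws have snapped. I push on gently to the hard stop.

Emit:
move_arm:
  plan:
    - {"rot": [0, 0, 0], "slide": [1, -0.1, -0.6], "hand": -1}
    - {"rot": [0, 0, 0], "slide": [2, -0.2, -0.6], "hand": -1}
    - {"rot": [0, 0, 0], "slide": [3, -0.3, -0.6], "hand": -1}
    - {"rot": [0, 0, 0], "slide": [3, -0.3, -0.6], "hand": -1}

```text
time_s: 12.45
position: [0.4823, 0.1603, 0.2632]
ee_rot: [0.053, 0.999, -0.0, -0.002]
contact_force: [-7.5, -0.1, 3.8]
opening: 0.104
grasp_force: 59.5
```

Emit:
move_arm:
  plan:
    - {"rot": [0, 0, 0], "slide": [1, -0.1, 0.5], "hand": -1}
    - {"rot": [0, 0, 0], "slide": [1.5, -0.1, 0.5], "hand": -1}
    - {"rot": [0, 0, 0], "slide": [1.5, -0.1, 0.5], "hand": -1}

```text
time_s: 12.75
position: [0.4824, 0.1603, 0.2633]
ee_rot: [0.053, 0.999, -0.0, -0.003]
contact_force: [-11.6, 0.8, 4.0]
opening: 0.104
grasp_force: 59.5
```

The stop is hard: 0.1 mm of travel for an extra 4 N. I relax the push, let go and back up.

Emit:
move_arm:
  plan:
    - {"rot": [0, 0, 0], "slide": [-1.5, 0.1, 0], "hand": -1}
    - {"rot": [0, 0, 0], "slide": [-2, 0.2, 0.2], "hand": -1}
    - {"rot": [0, 0, 0], "slide": [-2, 0.2, 0.2], "hand": 0.2}
    - {"rot": [0, 0, 0], "slide": [-2, 0.2, 0.2], "hand": 0.2}
    - {"rot": [0, 0, 0], "slide": [-2, 0.2, 0.2], "hand": 0.2}
    - {"rot": [0, 0, 0], "slide": [-2, 0.2, 0.2], "hand": 0.2}
    - {"rot": [0, 0, 0], "slide": [-2, 0.2, 0.2], "hand": 0.2}
    - {"rot": [0, 0, 0], "slide": [-2, 0.2, 20], "hand": 0.2}
    - {"rot": [0, 0, 0], "slide": [-2, 0.2, 50], "hand": 0.2}
    - {"rot": [0, 0, 0], "slide": [-2, 0.2, 90], "hand": 0.2}
    - {"rot": [0, 0, 0], "slide": [-2, 0.2, 110], "hand": 0.2}
    - {"rot": [0, 0, 0], "slide": [-2, 0.2, 110], "hand": 0.2}

```text
time_s: 13.95
position: [0.4845, 0.1605, 0.3769]
ee_rot: [0.053, 0.999, 0.001, 0.003]
contact_force: [0.3, 0.2, -0.0]
opening: 0.603
grasp_force: 0.0
```

```bash
python3 - <<'E'
from h import *
s=state();W=cam("wrist",s);im=read_camera("wrist");i2=read_camera("top")
u,v=px(W,(.51,.157,.27)).astype(int);print(u,v,s["position"])
v=min(v,370);o=np.hstack([im[v-110:v+110,u-110:u+110].repeat(2,0).repeat(2,1)[:,:400],cv2.resize(i2[230:340,120:220],(400,440))]);cv2.imwrite("pics/w5.png",o[:,:,::-1])
E
```

```text
320 278 [0.48445584 0.16045886 0.37695   ]
```

View pics/w5.png

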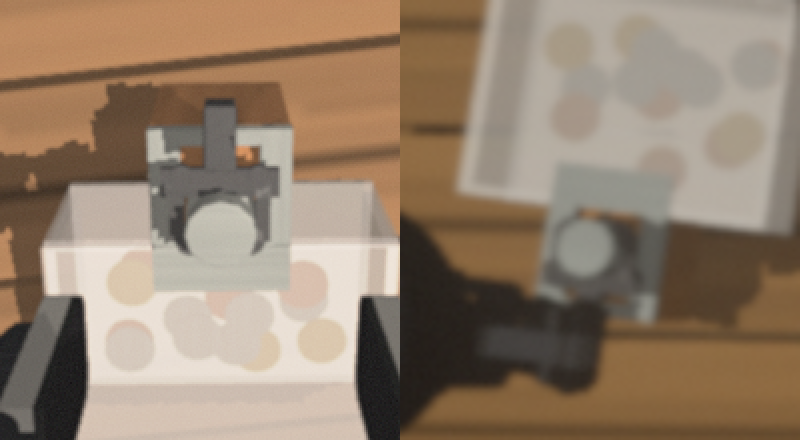

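The clip sits centred in the groove under the head, at about crop (222,225), with its tab straight out in front and its jaws around the pin. The lid is shut and the gripper is clear, so I hand in.

```bash
python3 -c "
from workcell import *
print(close_job())"
```

```text
the job is handed in; nothing more can be done
None
```

The lid is shut with the pin up through its hasp plate, the steel clip is pushed home in the pin's groove to a hard stop (highest push I read about 12 N) and released, and the job was handed in at about 14 s; the bowl, torch and jar were never approached, though I took no final picture of them.

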